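# Close the open sample can in the star-handle press

### The arm

A 6-joint arm with a two-finger parallel gripper is mounted at the origin on the work surface; the furniture and walls round the work are solid. World frame = base frame: x ahead of the robot, y to its left, z up, the work surface at z = 0. Lengths are in m, angles in rad, forces in N, time in s.
With the tool pointing down it reaches from about 0.35 to 0.875 m from the base axis. Payload 4.2 kg.
Tool frame: the origin (TCP) lies on the centre line of the jaws, within the pads' length; the fingertips stand 25 mm ahead of it and the grasp point (between the pads) lies 6 mm ahead of it; z points along the fingers, y is the line along which they close (so a half turn about z gives the same grasp; the last joint's range is limited). The gripper opens to 87 mm and grips with 3 to 60 N. Pads are 19 mm wide; open, the fingers measure 117 mm over their backs; the gripper's body (75 mm by 190 mm) begins 51 mm behind the grasp point.
Start: joints at [1.562, 0.385, 0.008, 0, -1.194, -0.259], TCP at [0.165, 0.603, 0.248] pointing down, gripper open.
Joint ranges: [-3.14, 3.14], [-1.21, 2.06], [-1.07, 1.41], [-3.16, 2.05], [-2.99, -0.16], [-3.1, 3.1]. Speed limits (rad/s): [2.79, 2.79, 3.14, 3.14, 3.14, 3.14].

### API

Orientations are given as a rotation vector (axis times angle).
In Python, from rig import get_obs, snapshot, camera_info, close_job gives the robot as it stands.
- The arm moves only by the tool jog_arm, never from a script. Its argument "series" is one flat list of numbers, 5 for each row, row after row: the closure, from 0 (fully open) to 1 (shut), then the shift along the tool's x, y, z in mm, then the turn about the tool's z in rad. In form: [claw, dx, dy, dz, yaw, claw, dx, dy, dz, yaw, ...]. A call has 1 to 8 rows; each row is the pose to reach, as a shift and turn from the pose commanded when the call began, along the tool's axes at that moment; what a row does not reach only later rows make up. A row lasts 1/8 s, in which the tool goes at most 62.5 mm and 10.7 degrees, less where a joint would pass 70% of its speed; a pose out of reach is approached as far as the arm can. A call with a gripper value outside its range is refused whole. The fingers move at their own pace and stop on an object; "newtons" is the grip in N (left out, the last holds). Time passes only in rows, so rows that repeat a pose let the fingers close. It gives the time, the measured TCP pose, the force, the opening and the grip force at its end, in the units of the state.
- get_obs(): the state, without advancing time (a new reading comes with each control period).
- snapshot(name): name is "side" or "top" or "wrist"; returns (picture, depth): 420x560x3 uint8, blue, green, red; 420x560 float32, m along the optical axis (not along the pixel's ray), 0 where there is no reading.
- camera_info(name): a dict with "fx", "fy", "cx", "cy" (pixels), "R" (3x3) and "t" (3): a world point X has camera coordinates R X + t. Camera axes: x right, y down, z forward; pixel columns grow to the right and rows downward; lengths in m; the calibration is good to about 2 mm. A picture is of the moment at which its call begins: read the wrist's pose just before it. camera_info takes no time and is no camera call; for the wrist camera it gives the pose at the moment of the call.
- close_job(): hands the job in; it is judged then, once.
The state is a dict: "time_s": time; "q": joint angles; "joint_velocities": joint speeds; "tau": joint torques, N m; "ee_pos": TCP position; "tool_rot": TCP orientation; "contact_force": force on the tool from outside, world axes, zero at the start; "moment": the same for the moment, N m; "opening": opening from 0.0 (shut) to 1.0 (fully open); "gripper_force": force on a finger pad.
Only numpy, scipy, OpenCV 4.12 (cv2) and the standard library are available. Lean on these libraries where they do the work, as an engineer would, in place of code of your own. Each camera call takes 0.05 s, during which the arm holds its last target. There are 200 camera calls.

### The job

One of the three sample cans still has its push-on lid standing proud. Set that can upright in the nest of the press's loading carriage, push the carriage all the way in under the ram, and turn the star handle by pushing its spokes round, one after another, until it comes to its stop and the lid is fully home. Leave the can there under the ram, and leave the two closed cans standing where they are.

Things in the scene. Friction and masses are not known exactly. Their poses are not given: they have to be found in the camera images.
- can: the sample can to be closed: bare aluminium, body 48 mm in diameter, 41.5 mm high, foot bevelled, with a bead 52 mm wide round it at 31 to 33 mm and a flat black push-on lid 52 mm wide. At the start a bare band of 8 mm shows between bead and lid, its top 51 to 53 mm up (closed cans: 44 mm, no band). About 0.13 kg. Origin: centre of the underside, z up. Grip it across bead and lid.
- can_lid (a joint): how far the lid stands proud of home, m: 0 = fully home (skirt from 34 to 44 mm above the can's foot), 0.007 to 0.009 at the start. A stiff push fit, about 35 N of friction, too tight for the hand; it neither comes off nor goes down by itself.
- closed_can_1: a can of the same make, already closed (44 mm high, 52 mm over the lid). Origin: centre of the underside. To be left alone
- closed_can_2: as closed_can_1
- press: grey rack-and-pinion bench press, bolted down. Origin on the bench under the ram; +y along the bed to the loading end, z up, star handle on the -x side. Bed 78 mm wide in x, y = -120 to +195 mm, its side rails up to z = 33 mm. Column and head 44 to 56 mm wide, y = -117 to +17 mm, up to z = 205 mm; the ram rises through the head to z = 262 mm.
- carriage (a joint): position of the loading carriage along the press's +y, m: 0 = fully in against its stop, nest under the ram; 0.13 = fully drawn out. It starts at 0.115 to 0.13. Slides with about 2 N of friction and stays where it is left.
- nest (a point): centre of the floor of the carriage's round nest (moves with the carriage; axes as the press): a recess 52 mm in diameter and 7 mm deep with a bevelled mouth, in a carriage plate 68 x 88 mm. The floor is 27.5 mm above the bench.
- carriage_handle (a point): top centre of the carriage's black draw handle: an upright plate 44 mm wide in the press's x, 10 mm thick in its y, 34 mm high, its top 56.5 mm above the bench, 112 mm in +y from the nest's centre. Push its outer (+y) face to send the carriage in.
- capstan (a joint): angle of the star handle, rad: 0 = ram highest, 4.6 = depth stop; on a can it stops at 4.5 to 4.6, just fully closed. It grows as the top spoke moves towards the press's +y. The ram goes down 9 mm per rad and stays where it is left. Starts at 0 to 0.8; meets the lid at about 3.5 to 3.8, then gets heavier (about 8 N square on a spoke).
- capstan_axis (a point): hub centre of the star handle in the plane of its spokes, 172 mm above the bench (axes as the press, does not turn); the axis lies along x. Four round spokes 90 degrees apart, ends 95 mm from the axis, 15 mm thick beyond 45 mm; at joint value t they stand at t, t + 90 deg .. from straight up, towards the press's +y. From 30 mm above the axis up the fingers meet only spokes.
- ram_nose (a point): centre of the ram's lower end, a disc 30 mm in diameter, 112 mm above the bench at capstan 0; the ram's axis is 46 mm in +x from the plane of the spokes and 20 mm in +y from the handle's axis.
Not all that is in view belongs to the job. Leave any yellow look-alike of the can alone.

How it is judged:
On the way, in this order (a step that is already met when the one before it is completed fails the run):
1. the can stands in the nest of the carriage (horizontal distance between can and nest below 0.006 m and z of can in the frame of nest below 0.003 m and angle between can's own z axis and vertical below 0.08 rad), for 0.1 s.
2. the carriage is fully in with the can in its nest (value of joint carriage below 0.004 m and horizontal distance between can and nest below 0.006 m), for 0.1 s.
At the end, for the whole second after the job is handed in: The can's lid is home to within 2 mm, the star handle within 0.25 rad of its stop, the carriage in to within 6 mm, the can upright and at rest in its nest (within 6 mm of its centre), both closed cans upright (value of joint can_lid below 0.002 m and value of joint capstan above 4.35 rad and value of joint carriage below 0.006 m and horizontal distance between can and nest below 0.006 m and angle between can's own z axis and vertical below 0.08 rad and linear speed of can below 0.02 m/s and angle between each of closed_can_1, closed_can_2's own z axis and vertical below 0.1 rad); the robot touches nothing.
It fails at once if a closed can is shifted by more than 30 mm or knocked over (distance of any of closed_can_1, closed_can_2 from where it was at the start of the episode above 0.03 m or angle between any of closed_can_1, closed_can_2's own z axis and vertical above 0.5 rad).
It also fails if it takes over 67 s, if anything falls off the work surface, if the arm or the gripper's body presses on something with over 40 N, if the wrist force passes 120 N, or if a joint passes its speed limit or range.

## Working session

There is one attempt and no reset: what is moved stays moved. The work goes in short steps, Python scripts to look and compute and a tool call to move; the robot and the scene stay as the last step left them, time stands still between calls to the robot, and variables do not carry over. Pictures are saved under pics/ and viewed, at most 10 in all, crops included, and the job is handed in when it is done.

Besides the shell and the picture viewer there is one more tool, called after "Call:" as name(argument=value, ...) on one line, values as JSON. jog_arm: Moves the arm, as the interface text tells. Its arguments: {"type":"object","properties":{"series":{"type":"array"},"newtons":{"type":"number"}},"required":["series"]}

```bash
mkdir -p pics
cat > h.py <<'E'
import numpy as np, cv2
from rig import get_obs, snapshot, camera_info, close_job
def save(n):
    im,d=snapshot(n); cv2.imwrite(f'pics/{n}0.png',im); np.save(f'pics/{n}0.npy',d); return im,d
def pt(n,u,v,z):
    c=camera_info(n); R=np.array(c['R']);t=np.array(c['t'])
    return (R.T@(np.array([(u-c['cx'])/c['fx'],(v-c['cy'])/c['fy'],1])*z-t))
def plane(n,u,v,h):
    c=camera_info(n); R=np.array(c['R']);t=np.array(c['t'])
    o=-R.T@t; r=R.T@np.array([(u-c['cx'])/c['fx'],(v-c['cy'])/c['fy'],1])
    return o+r*(h-o[2])/r[2]
def cloud(n,d):
    c=camera_info(n); R=np.array(c['R']);t=np.array(c['t'])
    v,u=np.mgrid[:420,:560]
    P=np.stack([(u-c['cx'])/c['fx']*d,(v-c['cy'])/c['fy']*d,d],-1)-t
    return P@R
E
python3 - <<'E'
from h import *
for n in('top','side'): save(n); c=camera_info(n); R=np.array(c['R']); print(n,c['fx'],-R.T@np.array(c['t']),R.round(2).tolist())
o=get_obs(); print(o['ee_pos'],o['tool_rot'],o['time_s'],o['opening'])
E
```

```text
top 544.9185673737528 [0.10321398 0.25589814 1.06960956] [[-0.22, -0.98, 0.0], [-0.93, 0.21, -0.31], [0.3, -0.07, -0.95]]
side 463.68675731726756 [ 0.94880298 -0.21691429  0.65651756] [[0.58, 0.81, 0.02], [0.52, -0.35, -0.78], [-0.62, 0.46, -0.63]]
[0.16522355 0.60226122 0.24654759] [ 3.11146681e+00 -4.19415709e-01 -2.66747346e-04] 0.1 0.9993744853206036
```

View pics/top0.png

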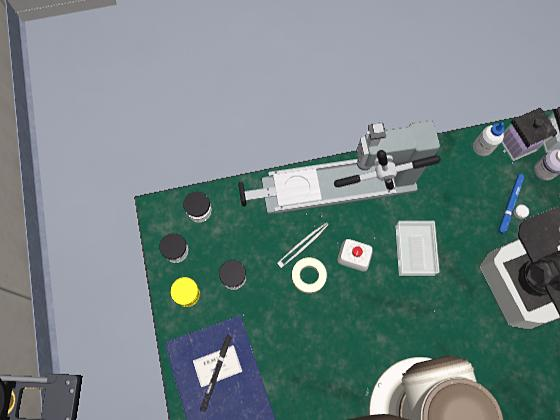

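View pics/side0.png

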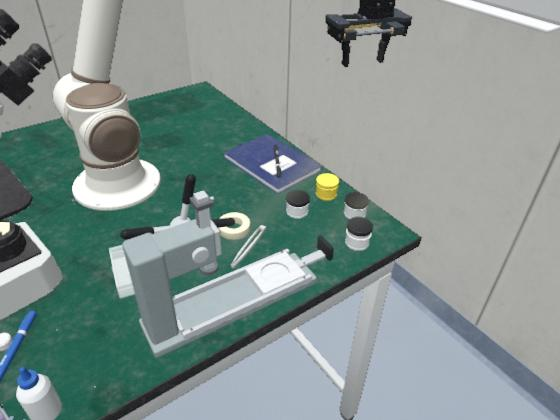

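The top view shows three black-lidded cans at (197,206), (173,247) and (232,273), and a yellow look-alike at (185,291). The press lies along (240–440, 130–210), with its draw handle at (243,193) and the star hub near (383,170). Next I'll compare the can heights and enlarge the crops.

Run:
```python
from h import *
d=np.load('pics/top0.npy'); P=cloud('top',d); im=cv2.imread('pics/top0.png')
ds=np.load('pics/side0.npy'); Ps=cloud('side',ds); ims=cv2.imread('pics/side0.png')
for u,v in [(197,203),(173,243),(232,270),(185,288)]:
    print((u,v),P[v,u].round(4))
    c0=P[v,u]
    for nm,Q in(('top',P),('side',Ps)):
        m=(np.hypot(Q[...,0]-c0[0],Q[...,1]-c0[1])<.04)&(Q[...,2]>.036)&(Q[...,2]<.075)
        q=Q[m]; zt=np.percentile(q[:,2],90); q=q[abs(q[:,2]-zt)<.004]
        (cx,cy),r=cv2.minEnclosingCircle(q[:,:2].astype(np.float32)); print('  ',nm,len(q),zt.round(4),cx,cy,r)
def fit(a,b): return cv2.resize(a,(b,260),interpolation=cv2.INTER_CUBIC)
a=ims[180:260,280:385]; b=im[185:305,150:260]
cv2.imwrite('pics/c1.png',np.hstack([cv2.resize(a,(420,320),interpolation=2),cv2.resize(b,(300,320),interpolation=2)]))
cv2.imwrite('pics/c2.png',np.vstack([cv2.resize(im[115:220,230:450],None,fx=2.7,fy=2.7,interpolation=2),cv2.resize(ims[170:350,110:340],None,fx=1.7,fy=1.7,interpolation=2)[:, :594] if 0 else np.zeros((1,594,3),np.uint8)]))
```

```text
(197, 203) [0.4731 0.3308 0.053 ]
   top 398 0.0523 0.4735809862613678 0.33314958214759827 0.02589946798980236
   side 350 0.0536 0.47738081216812134 0.3318129777908325 0.027520639821887016
(173, 243) [0.4056 0.3912 0.045 ]
   top 444 0.0451 0.40039923787117004 0.3937965929508209 0.02607886493206024
   side 280 0.0463 0.4031875431537628 0.39140433073043823 0.02686832658946514
(232, 270) [0.3287 0.2901 0.0436]
   top 445 0.0454 0.3224889039993286 0.29141417145729065 0.025703193619847298
   side 274 0.0463 0.32502973079681396 0.2900131940841675 0.02726648934185505
(185, 288) [0.3141 0.3834 0.0442]
   top 467 0.0451 0.3093312084674835 0.3872635066509247 0.026069708168506622
   side 246 0.0463 0.3134984076023102 0.3860642611980438 0.02766500599682331
```

View pics/c1.png

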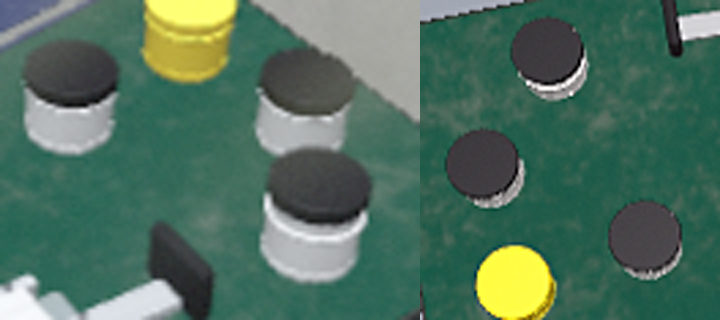

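View pics/c2.png

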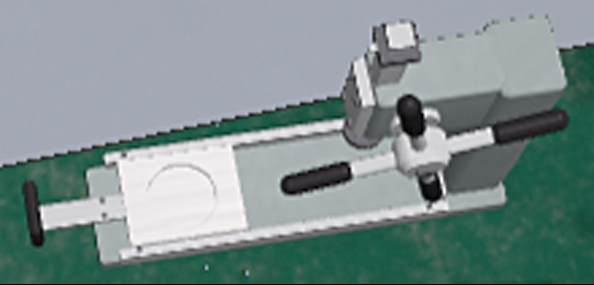

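The crops confirm it. The can at top (197,206), side (358,234), shows the bead and a bare band and measures 52 mm high. The other two are closed at 45 mm, and the yellow one is the decoy. In the press crop, the handle plate is on the left, the nest ring is on the carriage plate, and the star spokes are visible. Next I'll fit the press.

Run:
```python
from h import *
for n in('top','side'):
    d=np.load(f'pics/{n}0.npy'); P=cloud(n,d); im=cv2.imread(f'pics/{n}0.png').astype(int)
    q0=[tuple(x) for x in [(0,0)]]
    X,Y,Z=P[...,0],P[...,1],P[...,2]
    base=(d>0)&(X>.4)&(X<.75)&(Y<.32)&(Y>-.25)
    m=base&(Z>.018)&(Z<.045)
    mm=cv2.morphologyEx(m.astype(np.uint8),cv2.MORPH_OPEN,np.ones((3,3)))
    k,l,s,c=cv2.connectedComponentsWithStats(mm)
    i=1+np.argmax(s[1:,4]); q=P[l==i][:,:2]
    r=cv2.minAreaRect((q*1000).astype(np.float32)); print(n,'bed',r,np.percentile(P[l==i][:,2],[5,50,95]))
    h=base&(Z>.040)&(Z<.064)&(im.sum(2)<200)&(Y>.15)
    print(' handle',h.sum(),(P[h]).mean(0),P[h][:,2].max(), cv2.minAreaRect((P[h&(Z>.051)][:,:2]*1000).astype(np.float32)))
    rt=base&(Z>.25)&(Z<.28); print(' ramtop',rt.sum(),P[rt].mean(0) if rt.any() else 0, cv2.minAreaRect((P[rt][:,:2]*1000).astype(np.float32)) if rt.sum()>3 else 0)
    hd=base&(Z>.195)&(Z<.212)&(im.sum(2)>250)&(X>.5); print(' head',hd.sum(),cv2.minAreaRect((P[hd][:,:2]*1000).astype(np.float32)))
    sp=base&(Z>.12)&(im.sum(2)<170); 
    k,l,s,c=cv2.connectedComponentsWithStats(sp.astype(np.uint8))
    for i in range(1,k):
        if s[i,4]>15: print('  spoke',s[i],P[l==i].mean(0).round(4),P[l==i].min(0).round(3),P[l==i].max(0).round(3))
```

```text
top bed ((467.23443603515625, 89.4155044555664), (290.8783874511719, 86.15977478027344), 86.42124938964844) [0.02202736 0.03050849 0.03531973]
 handle 201 [0.47356932 0.27613098 0.05144286] 0.0608929194145153 ((475.9877014160156, 277.1566467285156), (42.3167610168457, 85.16544342041016), 1.1248973608016968)
 ramtop 232 [0.44533975 0.00613171 0.25654213] ((441.3709716796875, 3.8566465377807617), (25.395023345947266, 65.81769561767578), 87.8117904663086)
 head 0 ((0.0, 0.0), (0.0, 0.0), 0.0)
  spoke [377 150  10  16 112] [0.4125 0.0081 0.2497] [ 0.408 -0.003  0.223] [0.424 0.017 0.264]
  spoke [412 155  29  14 182] [ 0.4093 -0.0812  0.1952] [ 0.402 -0.106  0.154] [ 0.43  -0.059  0.205]
  spoke [334 175  26  12 159] [0.4182 0.0547 0.1573] [0.411 0.032 0.148] [0.426 0.077 0.166]
  spoke [385 180   8   5  16] [ 0.4094 -0.0286  0.1237] [ 0.407 -0.036  0.121] [ 0.412 -0.023  0.128]
side bed ((468.5701904296875, 62.781166076660156), (359.85400390625, 87.41625213623047), 86.64042663574219) [0.01862158 0.02764537 0.03612615]
 handle 210 [0.48434583 0.26052036 0.05081085] 0.05885962451137393 ((483.5917663574219, 276.53790283203125), (87.25719451904297, 40.50981903076172), 86.69966125488281)
 ramtop 344 [0.45381748 0.0009681  0.25618563] ((446.56890869140625, 2.908816337585449), (30.328866958618164, 63.046688079833984), 88.13098907470703)
 head 0 ((0.0, 0.0), (0.0, 0.0), 0.0)
  spoke [182 175  14  29 245] [0.4235 0.0014 0.2434] [ 0.417 -0.012  0.218] [0.453 0.015 0.264]
  spoke [213 218  21   9 129] [0.4268 0.0548 0.1555] [0.421 0.038 0.146] [0.43  0.072 0.165]
  spoke [120 227  34  12 210] [ 0.4171 -0.0867  0.1971] [ 0.411 -0.108  0.188] [ 0.421 -0.061  0.205]
```

Run:
```python
from h import *
print('nest ring top px', plane('top',297.4,187.2,.0345).round(4))
A={}
for n in('top','side'):
    d=np.load(f'pics/{n}0.npy'); P=cloud(n,d); im=cv2.imread(f'pics/{n}0.png').astype(int)
    X,Y,Z=P[...,0],P[...,1],P[...,2]
    h=(Z>.050)&(Z<.064)&(im.sum(2)<250)&(Y>.245)&(Y<.298)&(X>.44)&(X<.52)
    print(n,'handle',h.sum(),cv2.minAreaRect((P[h][:,:2]*1000).astype(np.float32)))
    pl=(abs(Z-.0345)<.005)&(im.sum(2)>560)&(X>.42)&(X<.54)&(Y>.08)&(Y<.24)
    print(n,'plate',pl.sum(),cv2.minAreaRect((P[pl][:,:2]*1000).astype(np.float32)))
    for z0,z1,x0 in((.24,.28,.43),(.19,.215,.43)):
        g=(Z>z0)&(Z<z1)&(X>x0)&(X<.6)&(abs(Y)<.25)&(im.sum(2)>250); print('  z',z0,g.sum(),cv2.minAreaRect((P[g][:,:2]*1000).astype(np.float32)))
```

```text
nest ring top px [0.4688 0.128  0.0345]
top handle 5 ((463.9223327636719, 245.6868438720703), (11.864296913146973, 1.0178788900375366), 1.42827570438385)
top plate 1216 ((471.876708984375, 156.02423095703125), (156.77737426757812, 84.25847625732422), 86.0108642578125)
  z 0.24 227 ((461.97930908203125, 5.39199161529541), (30.797801971435547, 25.907642364501953), 87.63059997558594)
  z 0.19 1687 ((456.4453430175781, -46.423667907714844), (52.96627426147461, 137.0923614501953), 0.0958995521068573)
side handle 0 ((0.0, 0.0), (0.0, 0.0), 0.0)
side plate 1499 ((474.7874450683594, 156.12741088867188), (157.15121459960938, 84.99625396728516), 86.3635025024414)
  z 0.24 274 ((465.1734924316406, 2.735668182373047), (29.76957893371582, 28.34777069091797), 82.74723052978516)
  z 0.19 2550 ((462.311767578125, -47.674468994140625), (137.00462341308594, 56.495174407958984), 86.97683715820312)
```

Call:
jog_arm(series=[0,40,20,0,0.18,0,80,40,0,0.36,0,120,60,0,0.54,0,160,80,0,0.72,0,200,100,0,0.9,0,240,120,0,1.08,0,290,140,0,1.26,0,320,160,0,1.36])

```text
time_s: 1.1
ee_pos: [0.4329, 0.3622, 0.247]
tool_rot: [2.151, -2.289, 0.0]
contact_force: [0.3, 0.5, -0.4]
opening: 0.998
gripper_force: 0.0
```

Run:
```python
from h import *
c=camera_info('wrist'); R=np.array(c['R']); print(c['fx'],c['cx'],c['cy'],-R.T@np.array(c['t']),R.round(3).tolist())
o=get_obs(); print(o['ee_pos'],o['q'])
save('wrist')
```

```text
352.9998521126623 278.6686527400087 202.09065257662752 [0.42947784 0.28108603 0.38405963] [[-0.998, 0.062, 0.001], [0.06, 0.954, 0.295], [0.018, 0.294, -0.956]]
[0.43293453 0.36218491 0.24695509] [ 9.83664006e-01  2.82919163e-01 -1.43910819e-01 -3.71873944e-05
 -1.14498300e+00 -1.04577350e+00]
```

View pics/wrist0.png

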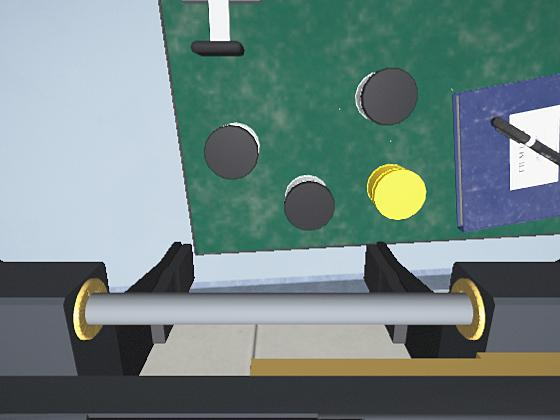

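The wrist view shows the open can at (232,152), the closed cans at (309,203) and (389,97), the decoy at (398,195), and the draw handle at (218,48). The wrist camera sits on the press side of the tool, so I'll turn the tool half round to carry it away from the press.

Run:
```python
from h import *
d=np.load('pics/wrist0.npy'); P=cloud('wrist',d); im=cv2.imread('pics/wrist0.png').astype(int)
X,Y,Z=P[...,0],P[...,1],P[...,2]
v,u=np.mgrid[:420,:560]
for u0,v0,zz in((232,152,.052),(309,203,.044),(389,97,.044)):
    m=(np.hypot(u-u0,v-v0)<36)&(im.sum(2)<260)&(Z>zz-.006)&(Z<zz+.012)
    c=np.argwhere(m)[:,::-1]; (cx,cy),r=cv2.minEnclosingCircle(c.astype(np.float32)); e=c.mean(0)
    print((cx,cy,r),e,np.median(Z[m]),plane('wrist',*e,zz).round(4))
m=(np.hypot(u-218,v-48)<35)&(im.sum(2)<200)&(Z>.045); print('handle',cv2.minAreaRect((P[m&(Z>.051)][:,:2]*1000).astype(np.float32)),np.percentile(Z[m],[50,95]))
```

```text
(230.5, 152.5, 27.613502502441406) [227.8534424  158.42603954] 0.05144149180970402 [0.4822 0.3339 0.052 ]
(308.9496154785156, 206.22015380859375, 25.40345001220703) [308.81626351 205.95831189] 0.04374667388865826 [0.407  0.3889 0.044 ]
(388.81439208984375, 96.3712158203125, 29.821245193481445) [392.47658537  98.11268293] 0.0440603972532934 [0.3254 0.2896 0.044 ]
handle ((461.75653076171875, 247.63037109375), (23.733251571655273, 85.15013885498047), 60.767337799072266) [0.05539724 0.0571357 ]
```

Call:
jog_arm(series=[0,0,0,0,-0.18,0,0,0,0,-0.36,0,0,0,0,-0.54,0,0,0,0,-0.72,0,0,0,0,-0.9,0,0,0,0,-1.08,0,0,0,0,-1.26,0,0,0,0,-1.44])

```text
time_s: 2.15
ee_pos: [0.4312, 0.3636, 0.247]
tool_rot: [3.128, -0.285, -0.001]
contact_force: [-1.1, -0.1, 0.7]
opening: 1.0
gripper_force: 0.0
```

Call:
jog_arm(series=[0,0,0,0,-0.18,0,0,0,0,-0.36,0,0,0,0,-0.54,0,0,0,0,-0.72,0,0,0,0,-0.9,0,0,0,0,-1.08,0,0,0,0,-1.26,0,0,0,0,-1.44])

```text
time_s: 3.15
ee_pos: [0.4312, 0.3637, 0.247]
tool_rot: [2.54, 1.849, -0.002]
contact_force: [0.8, 0.7, -0.5]
opening: 1.0
gripper_force: 0.0
```

Call:
jog_arm(series=[0,0,0,0,-0.13,0,0,0,0,-0.26])

```text
time_s: 3.4
ee_pos: [0.4312, 0.3636, 0.247]
tool_rot: [-2.28, -2.161, 0.002]
contact_force: [-0.2, -0.0, -0.1]
opening: 1.002
gripper_force: 0.0
```

Call:
jog_arm(series=[0,-15,24,25,0.003,0,-30,48,50,0.006,0,-30,48,50,0.006])

```text
time_s: 3.78
ee_pos: [0.4775, 0.3291, 0.1947]
tool_rot: [2.294, 2.146, -0.01]
contact_force: [-0.0, 0.0, 0.0]
opening: 0.999
gripper_force: 0.0
```

```bash
cat >> h.py <<'E'
def shift(x,y,z=None):
    from scipy.spatial.transform import Rotation as Ro
    o=get_obs(); R=Ro.from_rotvec(o['tool_rot']).as_matrix(); p=np.array(o['ee_pos'])
    g=np.array([x,y,p[2] if z is None else z]); return (R.T@(g-p)*1000).round(1)
E
python3 - <<'E'
from h import *
o=get_obs(); print(o['ee_pos'],o['q'])
im,d=save('wrist'); cv2.imwrite('pics/w1.png',im); P=cloud('wrist',d); Z=P[...,2]
cc=np.array([.477,.332]); m=(np.hypot(P[...,0]-cc[0],P[...,1]-cc[1])<.034)&(Z>.047)&(Z<.058)&(d>0)
q=P[m]; print(len(q),np.median(q[:,2]),cv2.minEnclosingCircle((q[:,:2]*1000).astype(np.float32)),(q.min(0)+q.max(0))/2, np.ptp(q,axis=0))
v,u=np.where(m); print(u.min(),u.max(),v.min(),v.max())
E
```

```text
[0.47745832 0.3290924  0.19472072] [ 8.82368634e-01  3.54075511e-01 -1.78545072e-01 -6.77912825e-04
 -1.04421624e+00  2.19259184e+00]
2964 0.05324428899119628 ((478.25091552734375, 333.2423095703125), 26.065109252929688) [0.47823819 0.33333156 0.05118913] [0.05065295 0.05164369 0.00830735]
247 308 160 221
```

View pics/w1.png

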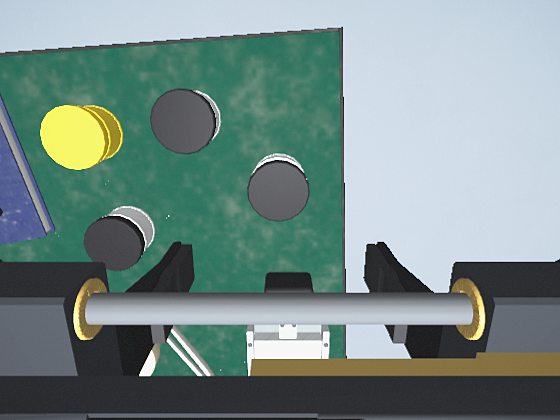

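The wrist view is now centred on the open can at (278,190), with the fingers on either side, and the depth fit gives a 52 mm disc centred at (0.4782, 0.3333). Next I'll look at the nest with the same camera from the matching hover, so the camera error cancels.

Call:
jog_arm(series=[0,-40,1,-10,0,0,-85,2,-10,0,0,-130,3,-10,0,0,-170,4,-10,0,0,-205,5,-10,0,0,-205,5,-10,0,0,-205,5,-10,0])

```text
time_s: 4.7
ee_pos: [0.4699, 0.127, 0.2085]
tool_rot: [2.291, 2.149, 0.003]
contact_force: [-0.1, 0.2, -0.4]
opening: 0.994
gripper_force: 0.0
```

Run:
```python
from h import *
o=get_obs(); print(o['ee_pos'],o['q'][5])
im,d=save('wrist'); P=cloud('wrist',d); Z=P[...,2]
cv2.imwrite('pics/w2.png',cv2.resize(im[90:350,150:410],None,fx=2.2,fy=2.2,interpolation=2))
X,Y=P[...,0],P[...,1]
pl=(abs(Z-.0365)<.004)&(abs(X-.47)<.06)&(abs(Y-.128)<.08)&(d>0)
fl=(abs(Z-.0275)<.003)&(np.hypot(X-.469,Y-.128)<.03)&(d>0)
for n,m in(('plate',pl),('floor',fl)):
    q=P[m]; print(n,len(q),np.median(q[:,2]),cv2.minAreaRect((q[:,:2]*1000).astype(np.float32)),cv2.minEnclosingCircle((q[:,:2]*1000).astype(np.float32)))
ys,xs=np.where(fl); print(xs.min(),xs.max(),ys.min(),ys.max())
```

```text
[0.46988989 0.12700127 0.20845681] 2.479172350173318
plate 5800 0.03403895440347253 ((473.2647399902344, 123.33659362792969), (156.06768798828125, 83.37409973144531), 86.33936309814453) ((468.6519470214844, 119.35527801513672), 82.3220443725586)
floor 2358 0.027348399359845364 ((473.3106994628906, 126.83777618408203), (50.788848876953125, 50.61172103881836), 64.08676147460938) ((473.53533935546875, 126.76242065429688), 25.905437469482422)
253 308 158 212
```

View pics/w2.png

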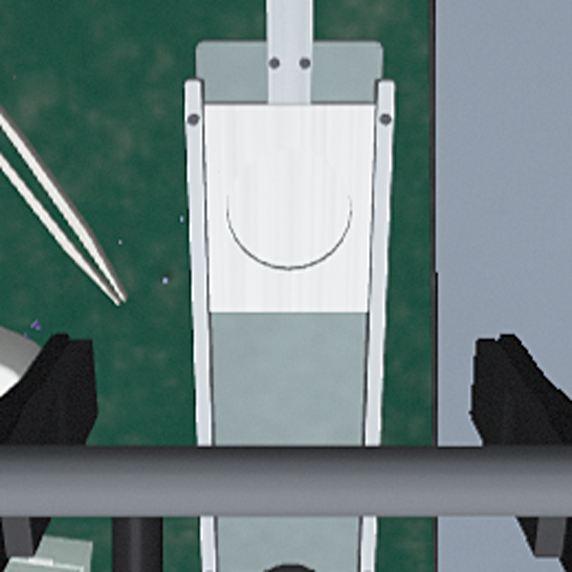

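The nest ring appears at crop centre (289,210), and the floor fit gives a 51.8 mm circle at (0.4735, 0.127, 0.0274), which matches the given size and height. Now I'll go back to the can and grip it.

Call:
jog_arm(series=[0,50,-1,0,0,0,100,-2,0,0,0,150,-4,0,0,0,190,-5,20,0,0,206,-5,60,0,0,206,-5,100,0,0,206,-5,120,0,0,206,-5,120,0])

```text
time_s: 5.75
ee_pos: [0.4768, 0.3324, 0.0857]
tool_rot: [2.29, 2.15, -0.006]
contact_force: [0.4, 0.7, 0.9]
opening: 1.0
gripper_force: 0.0
```

```bash
python3 -c "
from h import *
print(get_obs()['ee_pos'],shift(.4782,.3333,.047))"
```

```text
[0.47675114 0.3323939  0.08567925] [ 1.1  1.5 38.7]
```

Call:
jog_arm(series=[0,1,1.5,15,0,0,1,1.5,30,0,0,1,1.5,38,0,0.2,1,1.5,38,0,0.5,1,1.5,38,0,0.5,1,1.5,38,0,0.5,1,1.5,38,0,0.5,1,1.5,38,0], newtons=20)

```text
time_s: 6.75
ee_pos: [0.4794, 0.3329, 0.0499]
tool_rot: [-2.292, -2.149, -0.0]
contact_force: [-2.2, 1.1, 2.2]
opening: 0.584
gripper_force: 20.0
```

Call:
jog_arm(series=[0.5,0,0,-20,0,0.5,0,0,-50,0,0.5,0,0,-80,0,0.5,0,0,-80,0])

```text
time_s: 7.25
ee_pos: [0.4804, 0.334, 0.1319]
tool_rot: [-2.291, -2.149, -0.009]
contact_force: [-0.3, -0.1, -1.2]
opening: 0.578
gripper_force: 20.0
```

Run:
```python
from h import *
o=get_obs(); print(o['ee_pos'],o['tool_rot'],o['opening'],o['contact_force'],o['q'])
im,d=snapshot('side'); P=cloud('side',d); Z=P[...,2]; c=np.array(o['ee_pos'])
im2,d2=snapshot('wrist')
print(shift(.4735,.127))
cv2.imwrite('pics/s2.png',np.hstack([cv2.resize(im[120:280,280:440],None,fx=2.4,fy=2.4,interpolation=2),cv2.resize(im2[200:360,190:370],(432,384))]))
```

```text
[0.48044349 0.33401044 0.13190062] [-2.29144439 -2.14851445 -0.0089321 ] 0.5780537308563032 [-0.25918411 -0.09743382 -1.23316072] [ 8.84275881e-01  4.21707615e-01 -2.50626587e-01  4.08664943e-04
 -8.92767791e-01  2.19270011e+00]
[-2.054e+02  8.000e+00  1.000e-01]
```

View pics/s2.png

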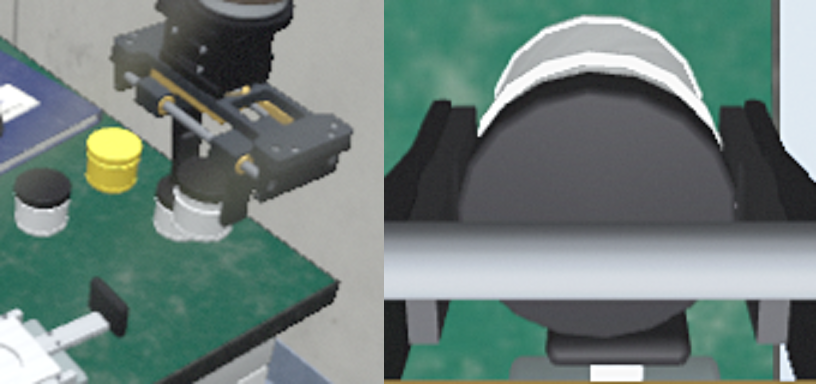

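The can is gripped upright between the jaws with its lid still proud (lid at (600,200) in the right crop, bead visible above it). Next I'll carry it over the nest.

Call:
jog_arm(series=[0.5,-35,1,0,0,0.5,-75,3,0,0,0.5,-115,4,0,0,0.5,-155,6,0,0,0.5,-190,7,0,0,0.5,-205,7,0,0,0.5,-205,7,0,0,0.5,-205,7,0,0])

```text
time_s: 8.35
ee_pos: [0.4734, 0.1287, 0.1293]
tool_rot: [2.291, 2.149, 0.0]
contact_force: [-0.0, -0.2, -1.5]
opening: 0.583
gripper_force: 20.0
```

```bash
cat > m.py <<'E'
from h import *
for k in range(3):
    o=get_obs(); print(np.round(o['ee_pos'],4),np.round(o['tool_rot'],3),np.round(o['contact_force'],1))
    im,d=snapshot('wrist'); P=cloud('wrist',d); Z=P[...,2]
    zt=o['ee_pos'][2]+.002
    m=(np.hypot(P[...,0]-o['ee_pos'][0],P[...,1]-o['ee_pos'][1])<.04)&(abs(Z-zt)<.004)&(d>0)&(im.astype(int).sum(2)<330)
    q=P[m]
    if k==0: print(len(q),np.median(q[:,2])); v,u=np.where(m); print(u.min(),u.max(),v.min(),v.max())
    print(cv2.minEnclosingCircle((q[:,:2]*1000).astype(np.float32)), q.min(0).round(4),q.max(0).round(4))
for n in('top','side'):
    im,d=snapshot(n); P=cloud(n,d); Z=P[...,2]
    m=(np.hypot(P[...,0]-o['ee_pos'][0],P[...,1]-o['ee_pos'][1])<.04)&(abs(Z-zt)<.006)&(d>0)&(im.astype(int).sum(2)<330)
    cv2.imwrite(f'pics/p_{n}.png',im); q=P[m]; print(n,len(q))
E
python3 m.py
```

```text
[0.4734 0.1287 0.1293] [2.291 2.149 0.   ] [-0.  -0.2 -1.5]
6928 0.13101684771071184
191 365 234 340
((475.3387145996094, 138.81170654296875), 36.26210403442383) [0.4392 0.1028 0.1273] [0.5116 0.1541 0.1353]
[0.4734 0.1288 0.1294] [2.291 2.15  0.   ] [ 0.2 -0.  -1. ]
((475.220947265625, 138.74526977539062), 36.23039245605469) [0.4391 0.1025 0.1274] [0.5114 0.1538 0.1354]
[0.4734 0.1289 0.1294] [2.291 2.15  0.   ] [-1.  -0.1 -1.4]
((475.1772766113281, 138.31085205078125), 36.13835144042969) [0.4392 0.1022 0.1274] [0.5113 0.1539 0.1354]
top 0
side 255
```

Call:
jog_arm(series=[0.5,-1,-1,15,0,0.5,-1,-1,30,0,0.5,-1,-1,40,0,0.5,-1,-1,44,0,0.5,-1,-1,47,0,0.5,-1,-1,47,0])

```text
time_s: 9.35
ee_pos: [0.4722, 0.127, 0.0827]
tool_rot: [2.292, 2.149, 0.0]
contact_force: [-0.0, 0.4, -1.1]
opening: 0.583
gripper_force: 20.0
```

```bash
python3 m.py
```

```text
[0.4722 0.127  0.0827] [2.292 2.149 0.   ] [-0.   0.4 -1.1]
6932 0.08447735384506053
192 366 234 340
((474.53155517578125, 137.278076171875), 36.177825927734375) [0.4385 0.1011 0.0807] [0.5107 0.1524 0.0887]
[0.4723 0.127  0.0828] [2.292e+00 2.149e+00 1.000e-03] [-0.6  0.3 -2.1]
((474.44305419921875, 136.83935546875), 36.39030838012695) [0.4382 0.1005 0.0808] [0.5108 0.1523 0.0888]
[0.4723 0.127  0.0829] [2.292e+00 2.148e+00 1.000e-03] [ 0.2  0.1 -1.2]
((474.2674560546875, 136.8612060546875), 36.13855743408203) [0.4383 0.1007 0.0809] [0.5104 0.1523 0.0889]
top 0
side 206
```

The foot is already inside the nest mouth with no contact force. I'll lower it the rest of the way.

Call:
jog_arm(series=[0.5,0,0,2,0,0.5,0,0,4,0,0.5,0,0,5,0,0.5,0,0,5,0])

```text
time_s: 10.1
ee_pos: [0.4721, 0.1269, 0.0774]
tool_rot: [-2.292, -2.149, 0.0]
contact_force: [-0.9, -0.1, -1.4]
opening: 0.583
gripper_force: 20.0
```

Call:
jog_arm(series=[0.5,0,0,1,0,0.5,0,0,1.5,0,0.5,0,0,1.5,0])

```text
time_s: 10.48
ee_pos: [0.4722, 0.127, 0.0773]
tool_rot: [2.291, 2.149, 0.0]
contact_force: [-4.0, -0.7, 9.1]
opening: 0.584
gripper_force: 20.0
```

Contact at 9 N, so the can is seated. I'll release it and rise.

Call:
jog_arm(series=[0.4,0,0,0.5,0,0.2,0,0,0,0,0,0,0,0,0,0,0,0,0,0,0,0,0,-20,0,0,0,0,-55,0,0,0,0,-80,0,0,0,0,-80,0])

```text
time_s: 11.48
ee_pos: [0.4732, 0.1276, 0.1579]
tool_rot: [2.291, 2.148, 0.007]
contact_force: [-0.0, 0.2, -1.4]
opening: 1.0
gripper_force: 0.0
```

Run:
```python
from h import *
o=get_obs(); print(np.round(o['ee_pos'],4),o['contact_force'],o['q'])
for n in('top','wrist'):
    im,d=snapshot(n); P=cloud(n,d); Z=P[...,2]
    m=(np.hypot(P[...,0]-.472,P[...,1]-.127)<.045)&(abs(Z-.0795)<.006)&(d>0)
    q=P[m]; print(n,len(q),np.median(q[:,2]),cv2.minEnclosingCircle((q[:,:2]*1000).astype(np.float32)))
    # plane tilt
    A=np.c_[q[:,:2],np.ones(len(q))]; print(np.linalg.lstsq(A,q[:,2],rcond=None)[0].round(3))
    h=(Z>.050)&(Z<.064)&(im.astype(int).sum(2)<250)&(abs(P[...,1]-.24)<.03)&(abs(P[...,0]-.478)<.035)
    print('handle',h.sum(),cv2.minAreaRect((P[h][:,:2]*1000).astype(np.float32)) if h.sum()>5 else 0)
    cv2.imwrite(f'pics/q_{n}.png',im)
```

```text
[0.4732 0.1276 0.1579] [-0.03708759  0.18773836 -1.42971731] [ 5.95659143e-01  2.45405119e-01 -4.47080060e-01  3.44223080e-04
 -8.73489068e-01  2.48130787e+00]
top 0 nan ((0.0, 0.0), 0.0)
[0. 0. 0.]
handle 0 0
wrist 4621 0.07820195308614566 ((472.5550231933594, 125.29022979736328), 26.000829696655273)
[-0.002 -0.011  0.08 ]
handle 1162 ((480.1942138671875, 238.44444274902344), (9.833155632019043, 43.322509765625), 86.39908599853516)
  return _methods._mean(a, axis=axis, dtype=dtype,
  ret = ret.dtype.type(ret / rcount)
```

The can stands level in the nest, with its lid top at z = 0.078 and its centre 113 mm from the handle plate at (0.480, 0.238). Next I'll close the fingers and go behind the handle.

Call:
jog_arm(series=[1,40,0,0,0,1,85,0,0,0,1,125,0,0,0,1,148,0,20,0,1,148,0,50,0,1,148,0,80,0,1,148,0,93,0,1,148,0,93,0])

```text
time_s: 12.58
ee_pos: [0.4811, 0.2739, 0.0617]
tool_rot: [2.292, 2.148, -0.005]
contact_force: [0.2, 0.8, 0.3]
opening: 0.171
gripper_force: 0.0
```

Call:
jog_arm(series=[1,-5,0,0,0,1,-12,0,0,0,1,-20,0,0,0,1,-28,0,0,0,1,-36,0,0,0,1,-44,0,0,0,1,-52,0,0,0,1,-60,0,0,0])

```text
time_s: 13.58
ee_pos: [0.4781, 0.2144, 0.0632]
tool_rot: [2.292, 2.149, 0.002]
contact_force: [0.8, 2.4, 1.5]
opening: 0.006
gripper_force: 1.1
```

Call:
jog_arm(series=[1,-8,0,0,0,1,-17,0,0,0,1,-26,0,0,0,1,-35,0,0,0,1,-44,0,0,0,1,-53,0,0,0,1,-62,0,0,0,1,-68,0,0,0])

```text
time_s: 14.58
ee_pos: [0.473, 0.1461, 0.0629]
tool_rot: [-2.292, -2.148, 0.001]
contact_force: [1.5, 2.4, -0.2]
opening: 0.006
gripper_force: 1.1
```

Call:
jog_arm(series=[1,-4,0,0,0,1,-8,0,0,0,1,-11,0,0,0,1,-13,0,0,0,1,-15,0,0,0,1,-15,0,0,0])

```text
time_s: 15.32
ee_pos: [0.4721, 0.1315, 0.0629]
tool_rot: [-2.292, -2.148, 0.002]
contact_force: [-0.1, -0.1, -0.4]
opening: 0.005
gripper_force: 0.3
```

Call:
jog_arm(series=[1,-1.5,0,0,0,1,-3,0,0,0,1,-4,0,0,0,1,-4,0,0,0])

```text
time_s: 15.82
ee_pos: [0.472, 0.1287, 0.063]
tool_rot: [-2.292, -2.147, -0.002]
contact_force: [-2.0, 5.9, 0.7]
opening: 0.001
gripper_force: 3.0
```

Call:
jog_arm(series=[1,-1,0,0,0,1,-2,0,0,0,1,-2,0,0,0])

```text
time_s: 16.2
ee_pos: [0.472, 0.1285, 0.063]
tool_rot: [-2.291, -2.146, -0.006]
contact_force: [-6.2, 14.0, -0.2]
opening: 0.004
gripper_force: 6.6
```

The carriage is against its stop: 14 N and no further travel. I'll back off, lift, and measure the star.

Call:
jog_arm(series=[1,10,0,0,0,1,40,0,0,0,1,70,0,-40,0,1,70,0,-100,0,1,70,0,-160,0,1,70,0,-220,0,1,70,0,-240,0,1,70,0,-240,0])

```text
time_s: 17.2
ee_pos: [0.477, 0.1957, 0.3045]
tool_rot: [2.292, 2.148, 0.005]
contact_force: [0.8, -1.0, -0.5]
opening: 0.003
gripper_force: 0.0
```

```bash
cat > star.py <<'E'
from h import *
o=get_obs(); print(np.round(o['ee_pos'],4),np.round(o['q'],2))
py=np.array([.0638,.998]); px=np.array([.998,-.0638])
for n in('top','side'):
    im,d=save(n); P=cloud(n,d); X,Y,Z=P[...,0],P[...,1],P[...,2]
    m=(Z>.06)&(Z<.29)&(abs((P[...,:2]-np.array([.4175,-.012]))@px)<.03)&(abs(Y+.012)<.115)&(im.astype(int).sum(2)<200)&(d>0)
    k,l,s,c=cv2.connectedComponentsWithStats(m.astype(np.uint8))
    for i in range(1,k):
        if s[i,4]>25:
            q=P[l==i]; a=q.mean(0); w=np.linalg.svd(q-a,full_matrices=False)[2][0]
            print(n,s[i,4],'c',c[i].round(),'mean',a.round(4),'dir',w.round(2),'min',q.min(0).round(3),'max',q.max(0).round(3))
    g=(Z>.24)&(Z<.275)&(X>.43)&(X<.52)&(abs(Y)<.05)&(im.astype(int).sum(2)>250); print(' ramtop',P[g].mean(0).round(4), cv2.minAreaRect((P[g][:,:2]*1000).astype(np.float32)))
    h=(Z>.050)&(Z<.064)&(im.astype(int).sum(2)<250)&(abs(Y-.117)<.03)&(abs(X-.473)<.035); print(' handle',h.sum(),cv2.minAreaRect((P[h][:,:2]*1000).astype(np.float32)) if h.sum()>5 else 0)
E
python3 star.py
```

```text
[0.477  0.1957 0.3045] [ 0.7   0.16 -0.16  0.   -1.25  2.37]
top 359 c [421. 160.] mean [ 0.4173 -0.0766  0.1848] dir [-0.46 -0.42  0.78] min [ 0.401 -0.108  0.113] max [ 0.443 -0.037  0.204]
top 133 c [382. 158.] mean [0.4135 0.0075 0.2479] dir [-0.06  0.32  0.95] min [ 0.408 -0.02   0.183] max [0.44  0.018 0.266]
top 40 c [368. 160.] mean [0.4433 0.0105 0.172 ] dir [-0.   -0.02 -1.  ] min [0.441 0.007 0.147] max [0.446 0.013 0.199]
top 66 c [402. 174.] mean [ 0.4327 -0.0689  0.0881] dir [ 0.19 -0.1  -0.98] min [ 0.408 -0.078  0.061] max [ 0.443 -0.039  0.18 ]
top 45 c [389. 182.] mean [ 0.4059 -0.025   0.1368] dir [ 0.15 -0.34 -0.93] min [ 0.398 -0.043  0.096] max [ 0.413 -0.008  0.18 ]
 ramtop [0.4606 0.0046 0.2535] ((461.7205810546875, 5.555173873901367), (29.725303649902344, 26.262351989746094), 89.1507339477539)
 handle 0 0
side 261 c [188. 189.] mean [0.423  0.0016 0.2441] dir [-0.01 -0.31 -0.95] min [ 0.416 -0.009  0.217] max [0.428 0.014 0.265]
side 135 c [223. 222.] mean [0.4266 0.0543 0.1558] dir [ 0.12  0.93 -0.35] min [0.418 0.038 0.145] max [0.431 0.072 0.165]
side 236 c [135. 232.] mean [ 0.4166 -0.0868  0.1973] dir [ 0.05  0.98 -0.18] min [ 0.409 -0.107  0.186] max [ 0.421 -0.061  0.206]
 ramtop [ 0.4686 -0.0012  0.254 ] ((466.339111328125, 2.5101547241210938), (30.722307205200195, 25.60093116760254), 81.58589172363281)
 handle 100 ((474.3995666503906, 111.50406646728516), (8.728029251098633, 40.73343276977539), 85.87129211425781)
```

The side view gives the top spoke leaning about 16° towards +y, at (188,189). From the carriage stop, the hub comes out near (0.417, -0.015). Next I'll move behind the top spoke and descend.

Call:
jog_arm(series=[1,-30,-6,-8,0,1,-70,-14,-8,0,1,-110,-22,-8,0,1,-150,-30,-8,0,1,-190,-38,-8,0,1,-225,-45,-8,0,1,-240,-47,-8,0,1,-240,-47,-8,0])

```text
time_s: 18.3
ee_pos: [0.4135, -0.0417, 0.3106]
tool_rot: [-2.294, -2.146, 0.001]
contact_force: [-0.3, 1.2, -0.2]
opening: 0.006
gripper_force: 0.0
```

Call:
jog_arm(series=[1,0,0,30,0,1,0,0,60,0,1,0,0,77,0,1,0,0,77,0])

```text
time_s: 18.8
ee_pos: [0.4136, -0.0403, 0.2327]
tool_rot: [-2.29, -2.148, 0.005]
contact_force: [0.4, -0.5, 0.5]
opening: 0.003
gripper_force: 0.0
```

Call:
jog_arm(series=[1,10,1,0,0,1,20,2,0,0,1,29,2,0,0,1,38,2,0,0,1,47,2,0,0,1,56,2,0,0,1,65,2,0,0,1,73,2,0,0])

```text
time_s: 19.8
ee_pos: [0.4213, 0.033, 0.2344]
tool_rot: [2.291, 2.149, 0.002]
contact_force: [0.2, -1.7, 0.7]
opening: 0.007
gripper_force: 0.9
```

```bash
python3 star.py | grep side; python3 -c "
import cv2,numpy as np
a=cv2.imread('pics/side0.png');b=cv2.imread('pics/top0.png')
cv2.imwrite('pics/v1.png',np.hstack([cv2.resize(a[120:300,100:300],(400,360)),cv2.resize(b[110:215,300:450],(400,280))[:360].copy() if 0 else cv2.resize(b[100:235,300:450],(400,360))]))"
```

```text
side 71 c [200. 187.] mean [0.4187 0.0234 0.2352] dir [ 0.35 -0.04  0.94] min [0.409 0.021 0.219] max [0.432 0.025 0.248]
side 257 c [157. 202.] mean [ 0.4206 -0.0479  0.2382] dir [-0.05 -0.45  0.89] min [ 0.414 -0.061  0.215] max [ 0.424 -0.032  0.259]
side 90 c [219. 199.] mean [0.4285 0.0487 0.208 ] dir [ 0.04 -1.   -0.08] min [0.425 0.031 0.194] max [0.433 0.067 0.216]star.py:12: RuntimeWarning: Mean of empty slice.
  g=(Z>.24)&(Z<.275)&(X>.43)&(X<.52)&(abs(Y)<.05)&(im.astype(int).sum(2)>250); print(' ramtop',P[g].mean(0).round(4), cv2.minAreaRect((P[g][:,:2]*1000).astype(np.float32)))
  ret = um.true_divide(
```

View pics/v1.png

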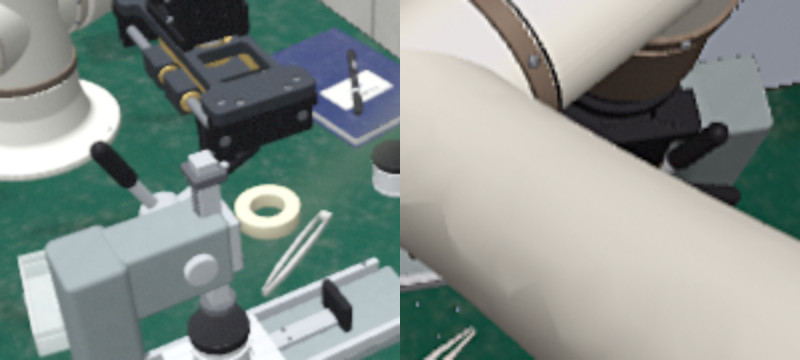

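The side view shows the second spoke now standing at −26° (crop (110,165)), so the star is at about 64°. The can is under the ram with the carriage in. Now the second stroke.

Call:
jog_arm(series=[1,-5,0,-40,0,1,-10,0,-78,0,1,-45,0,-78,0,1,-85,0,-78,0,1,-122,0,-78,0,1,-122,0,-78,0,1,-122,0,-40,0,1,-122,0,0,0])

```text
time_s: 20.9
ee_pos: [0.4137, -0.0889, 0.2335]
tool_rot: [2.291, 2.148, 0.005]
contact_force: [0.2, -0.3, -0.0]
opening: 0.005
gripper_force: 0.0
```

Call:
jog_arm(series=[1,0,0,0,0,1,18,0,0,0,1,34,0,0,0,1,50,0,0,0,1,64,0,0,0,1,78,0,0,0,1,90,0,0,0,1,102,0,0,0])

```text
time_s: 21.9
ee_pos: [0.4186, 0.012, 0.2335]
tool_rot: [-2.292, -2.148, 0.005]
contact_force: [-1.5, -2.9, 0.2]
opening: 0.006
gripper_force: 1.4
```

Call:
jog_arm(series=[1,10,0,0,0,1,20,0,0,0,1,22,0,0,0,1,22,0,0,0])

```text
time_s: 22.4
ee_pos: [0.4214, 0.0347, 0.2343]
tool_rot: [2.292, 2.149, 0.003]
contact_force: [-0.1, -0.1, 1.9]
opening: 0.007
gripper_force: 0.5
```

Call:
jog_arm(series=[1,-5,0,-40,0,1,-10,0,-78,0,1,-45,0,-78,0,1,-85,0,-78,0,1,-124,0,-78,0,1,-124,0,-78,0,1,-124,0,-40,0,1,-124,0,0,0])

```text
time_s: 23.4
ee_pos: [0.4135, -0.0891, 0.2335]
tool_rot: [2.292, 2.148, 0.005]
contact_force: [0.4, 0.0, -0.3]
opening: 0.007
gripper_force: 0.0
```

Call:
jog_arm(series=[1,0,0,0,0,1,18,0,0,0,1,34,0,0,0,1,48,0,0,0,1,60,0,0,0,1,72,0,0,0,1,82,0,0,0,1,92,0,0,0])

```text
time_s: 24.4
ee_pos: [0.4178, 0.0005, 0.2337]
tool_rot: [2.291, 2.148, -0.011]
contact_force: [-0.6, -12.4, 0.2]
opening: 0.005
gripper_force: 5.3
```

Call:
jog_arm(series=[1,8,0,0,0,1,16,0,0,0,1,24,0,0,0,1,32,0,0,0,1,32,0,0,0])

```text
time_s: 25.02
ee_pos: [0.4209, 0.0342, 0.2344]
tool_rot: [2.291, 2.149, -0.001]
contact_force: [-2.1, -4.0, 4.7]
opening: 0.007
gripper_force: 2.9
```

```bash
python3 star.py 2>/dev/null| grep -v top
```

```text
[0.4209 0.0342 0.2344] [ 0.47  0.04 -0.48  0.   -1.05  2.61]
 handle 0 0
side 288 c [209. 197.] mean [0.4246 0.0337 0.2147] dir [ 0.21  0.53 -0.82] min [0.409 0.022 0.191] max [0.433 0.067 0.249]
side 259 c [157. 202.] mean [ 0.4205 -0.0483  0.2379] dir [-0.03 -0.46  0.88] min [ 0.415 -0.062  0.215] max [ 0.424 -0.031  0.259]
 handle 101 ((474.2253112792969, 111.2294692993164), (8.712959289550781, 39.19614028930664), 87.16177368164062)
```

The star is at about 244°, with the next spoke at −26°. I'll make the last short stroke, creeping at the end until the stop is felt.

Call:
jog_arm(series=[1,-5,0,-40,0,1,-10,0,-78,0,1,-45,0,-78,0,1,-85,0,-78,0,1,-124,0,-78,0,1,-124,0,-78,0,1,-124,0,-40,0,1,-124,0,0,0])

```text
time_s: 26.12
ee_pos: [0.4138, -0.0886, 0.2332]
tool_rot: [2.292, 2.148, 0.006]
contact_force: [0.4, 0.0, 0.1]
opening: 0.008
gripper_force: 0.0
```

Call:
jog_arm(series=[1,0,0,0,0,1,10,0,0,0,1,18,0,0,0,1,24,0,0,0,1,29,0,0,0,1,33,0,0,0,1,35,0,0,0])

```text
time_s: 27.0
ee_pos: [0.4158, -0.0555, 0.2366]
tool_rot: [2.288, 2.147, 0.0]
contact_force: [-0.8, -7.5, 4.7]
opening: 0.006
gripper_force: 3.8
```

Call:
jog_arm(series=[1,2,0,0,0,1,4,0,0,0,1,5,0,0,0,1,5,0,0,0])

```text
time_s: 27.5
ee_pos: [0.4161, -0.0503, 0.2364]
tool_rot: [2.288, 2.148, 0.001]
contact_force: [-1.5, -5.6, 4.9]
opening: 0.006
gripper_force: 3.2
```

Call:
jog_arm(series=[1,2,0,0,0,1,4,0,0,0,1,4,0,0,0])

```text
time_s: 27.88
ee_pos: [0.4163, -0.0468, 0.2368]
tool_rot: [2.287, 2.147, -0.0]
contact_force: [-1.9, -8.0, 6.6]
opening: 0.007
gripper_force: 4.3
```

Call:
jog_arm(series=[1,2,0,0,0,1,4,0,0,0,1,4,0,0,0])

```text
time_s: 28.25
ee_pos: [0.4166, -0.0436, 0.2374]
tool_rot: [2.286, 2.147, -0.002]
contact_force: [-2.6, -10.9, 8.7]
opening: 0.005
gripper_force: 6.1
```

```bash
python3 star.py 2>/dev/null| grep -v top
```

```text
[ 0.4166 -0.0436  0.2374] [ 0.29  0.03 -0.48  0.01 -1.06  2.78]
 handle 100 ((468.17779541015625, 114.51719665527344), (10.002692222595215, 43.4780158996582), 85.16806030273438)
side 182 c [222. 209.] mean [0.4263 0.053  0.1846] dir [-0.07 -0.99 -0.1 ] min [0.418 0.03  0.176] max [0.431 0.077 0.192]
side 49 c [162. 215.] mean [ 0.4254 -0.0451  0.2168] dir [ 0.08  1.   -0.01] min [ 0.423 -0.055  0.213] max [ 0.427 -0.034  0.221]
 handle 100 ((473.9167175292969, 111.39111328125), (9.129592895507812, 38.82872772216797), 84.71989440917969)
```

Call:
jog_arm(series=[1,2,0,0,0,1,4,0,0,0,1,4,0,0,0])

```text
time_s: 28.72
ee_pos: [0.4165, -0.0421, 0.2378]
tool_rot: [2.284, 2.145, -0.009]
contact_force: [0.5, -24.1, 8.5]
opening: 0.005
gripper_force: 11.8
```

The force jumped to 24 N with almost no travel, so the star is at its stop. I'll back off, lift clear and check.

Call:
jog_arm(series=[1,-15,0,0,0,1,-40,0,0,0,1,-45,0,-40,0,1,-45,0,-80,0,1,-45,0,-90,0,1,-45,0,-90,0])

```text
time_s: 29.48
ee_pos: [0.4137, -0.0822, 0.3247]
tool_rot: [2.291, 2.148, 0.004]
contact_force: [0.4, -0.3, 0.4]
opening: 0.004
gripper_force: 0.0
```

```bash
python3 star.py 2>/dev/null
python3 - <<'E'
from h import *
a=cv2.imread('pics/side0.png'); d=np.load('pics/side0.npy'); P=cloud('side',d); o=get_obs(); print(o['contact_force'])
m=(np.hypot(P[...,0]-.465,P[...,1]-.002)<.032)&(a.astype(int).sum(2)<230)&(P[...,2]<.1)&(P[...,2]>.04); print('lid z',m.sum(),np.percentile(P[m][:,2],[5,50,95]))
cv2.imwrite('pics/fin.png',cv2.resize(a[160:340,110:380],(795,530),interpolation=2))
E
```

```text
[ 0.4137 -0.0822  0.3247] [ 0.19 -0.03 -0.31 -0.   -1.28  2.89]
top 394 c [408. 160.] mean [ 0.4169 -0.0502  0.1982] dir [-0.1   0.43  0.9 ] min [ 0.403 -0.108  0.082] max [ 0.442 -0.017  0.267]
top 48 c [368. 161.] mean [0.4428 0.0086 0.1685] dir [-0.05 -0.14 -0.99] min [ 0.439 -0.004  0.145] max [0.447 0.013 0.196]
top 312 c [354. 176.] mean [0.4262 0.0369 0.1485] dir [ 0.19 -0.4  -0.89] min [ 0.411 -0.018  0.06 ] max [0.45  0.079 0.197]
top 38 c [401. 176.] mean [ 0.4321 -0.0685  0.0804] dir [ 0.25 -0.15 -0.96] min [ 0.409 -0.077  0.06 ] max [ 0.442 -0.047  0.162]
top 85 c [371. 187.] mean [0.4126 0.0014 0.1102] dir [-0.02  0.2  -0.98] min [ 0.407 -0.01   0.087] max [0.419 0.008 0.129]
 ramtop [nan nan nan] ((0.0, 0.0), (0.0, 0.0), 0.0)
 handle 100 ((468.14556884765625, 114.66976928710938), (9.886922836303711, 44.310367584228516), 86.2639389038086)
side 271 c [168. 194.] mean [ 0.4213 -0.03    0.2454] dir [ 0.05  0.17 -0.98] min [ 0.412 -0.039  0.218] max [ 0.426 -0.018  0.267]
side 191 c [221. 207.] mean [0.4261 0.0525 0.1879] dir [-0.06 -0.98 -0.17] min [0.416 0.03  0.178] max [0.431 0.077 0.196]
 ramtop [nan nan nan] ((0.0, 0.0), (0.0, 0.0), 0.0)
 handle 102 ((474.6715087890625, 111.43650817871094), (9.295804977416992, 39.53891372680664), 85.22980499267578)
[0.14874798 0.36313742 0.68977864]
lid z 373 [0.06535961 0.07137608 0.07329371]
```

View pics/fin.png

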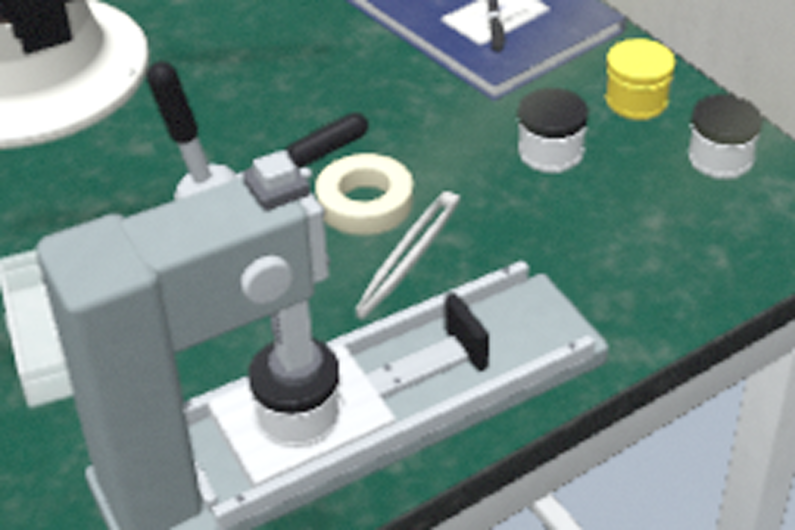

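The lid sits directly on the bead at crop (294,375), with its top at about z = 0.072, the closed height. The ram is down on it, the star's top spoke is at about −9° (about 4.55 rad), the carriage is in, both closed cans stand untouched, and the arm is clear.

```bash
python3 -c "
from rig import close_job
print(close_job())"
```

```text
the job is handed in; nothing more can be done
None
```

The job is handed in; no verdict came back. My last measurements put the can in the nest under the ram with the carriage against its stop, the star handle at its stop (about 4.55 rad), the lid at closed height, both closed cans standing and the arm clear.

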